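# Reset the charge controller with the stylus

### The arm

A 7-joint arm with a two-finger parallel gripper is mounted at the origin on the work surface. World frame = base frame: x ahead of the robot, y to its left, z up, the work surface at z = 0. Lengths are in m, angles in rad, forces in N, time in s.
With the tool pointing down it reaches from about 0.4 to 0.875 m from the base axis. Payload 6.5 kg.
Tool frame: the origin (TCP) lies between the finger pads; the fingertips stand 19 mm ahead of it and the grasp point (between the pads) is the TCP; z points along the fingers, y is the line along which they close (so a half turn about z gives the same grasp; the last joint's range is limited). The gripper opens to 88 mm and grips with 3 to 60 N. Pads are 18 mm wide; open, the fingers measure 123 mm over their backs; the gripper's body (75 mm by 187 mm) begins 45 mm behind the grasp point.
Start: joints at [-0.066, 0.536, -0.004, 1.538, 0.003, 1.067, -0.071], TCP at [0.65, 0, 0.258] pointing down, gripper open.
Joint ranges: [-2.7, 2.7], [-0.37, 2.16], [-1.27, 1.26], [0.24, 2.4], [-1.31, 4.45], [0.19, 1.91], [-2.76, 2.76]. Speed limits (rad/s): [2.39, 2.39, 3.14, 3.14, 3.14, 3.14, 3.14].

### API

Orientations are given as a rotation vector (axis times angle).
In Python, from station import ctrl gives the robot as it stands.
- The arm moves only by the shell command python3 -m crank 'ROWS' [FORCE]. ROWS is JSON, a list of rows, each an object with "angular": the turn, a rotation vector about the world's x, y, z in rad, a list of three; "linear": the shift along the world's x, y, z in m, a list of three; "claw": the gripper's target within -1 to 1 (fully open at 1, half-way at 0, shut at -1). A call has 1 to 5 rows; each row shifts and turns the commanded pose from where the row before left it; what a row does not reach is not made up. A row lasts 1/8 s, in which the tool goes at most 62.5 mm and 10.7 degrees, less where a joint would pass 70% of its speed; a pose out of reach is approached as far as the arm can. A call with a gripper value outside its range is refused whole. The fingers move at their own pace and stop on an object; FORCE is the grip in N (left out, the last holds). Time passes only in rows, so rows that do not move let the fingers close. It gives the time, the measured TCP pose, the force, the opening and the grip force at its end, in the units of the state.
- ctrl.observe(): the state, without advancing time (a new reading comes with each control period).
- ctrl.grab_frame(name): name is "scene" or "side" or "wrist"; returns the picture (384x512x3 uint8, red, green, blue); there is no depth.
- ctrl.camera_model(name): a dict with "fx", "fy", "cx", "cy" (pixels), "R" (3x3) and "t" (3): a world point X has camera coordinates R X + t. Camera axes: x right, y down, z forward; pixel columns grow to the right and rows downward; lengths in m; the calibration is good to about 2 mm. The wrist camera is an equidistant fisheye: a pixel r from the principal point sees the ray r / f radians off the axis. A picture is of the moment at which its call begins: read the wrist's pose just before it. camera_model takes no time and is no camera call; for the wrist camera it gives the pose at the moment of the call.
- ctrl.hand_in(): hands the job in; it is judged then, once.
Trained networks look in the newest picture that a camera, given by its name, has taken for a name from the list of things; names that differ only in an ending like _2 or _b are one class to them, and where a whole thing is asked for, a point or a joint stands for the part that bears it (a point fixed in the world has none). Each returns a list of dicts, best first, with "score" (0 to 1); they miss things now and then, are a little off and sometimes report something else, mostly with a low value. They report only what shows in the picture. A call takes as long as a camera call. They do not tell look-alikes from the thing itself.
- ctrl.silhouettes(camera, thing): "mask" (384x512 bool, what is visible of it) and "at" ([row, column] in pixels, amid what is visible of it).
- ctrl.pinpoint(camera, thing): "at" ([row, column] in pixels: a listed point, or the origin of a listed thing).
The state is a dict: "time": time; "joint_pos": joint angles; "joint_vel": joint speeds; "tau": joint torques, N m; "eef_pos": TCP position; "eef_rot": TCP orientation; "ft_force": force on the tool from outside, world axes, zero at the start; "wrist_torque": the same for the moment, N m; "width": finger opening in m; "gripper_force": force on a finger pad.
Only numpy, scipy, OpenCV 4.12 (cv2) and the standard library are available. Lean on these libraries where they do the work, as an engineer would, in place of code of your own. Each camera call takes 0.05 s, during which the arm holds its last target. There are 200 camera calls.

### The job

On this bench, take the slim reset stylus with the round disc guard out of the wooden tool block. With its tip, press the recessed button next to the screw-terminal strip on the larger, black charge controller fully down for a moment, pressing no other button and leaving everything else where it is. Then stand the stylus back in its own, empty hole of the tool block with the disc resting on the block, and let go.

Things in the scene. Friction and masses are not known exactly. Their poses are not given: they have to be found in the camera images.
- stylus_center (a point): Centre of the stylus's round grey handle (16 mm diameter, 56 mm long); z axis up along the stylus, which stands upright. Below the handle: a disc guard 36 mm across, 4 mm thick, underside 32 mm below this point; then a steel shank 8 mm thick, narrowing to a flat 6 mm tip 82 mm below this point. 60 g. The awl with the fat bulbous wooden handle, 90 mm away in the same block, is not it.
- stand_hole (a point): Centre of the mouth of the stylus's hole, in the top face of the fixed wooden tool block (160 x 70 mm, 60 mm high). z up; x along the block, the awl's hole is 90 mm away along +x. The hole is square, 20 mm wide, right through: the stylus hangs by its disc lying on the block, handle centre 32 mm above this point.
- reset_top (a point): Centre of the top of the button to press, a grey cap 16 mm wide beside the screw-terminal strip of the black charge controller (150 x 100 x 45 mm, fixed). It lies 9 mm deep in a round steel collar, 20 mm inside, 30 mm outside, rim 59 mm above the bench. z up; x towards the terminal strip. A like button 70 mm away along -x and one on the smaller aluminium converter are to be left alone.
- reset (a joint): Travel of that button in m: 0 at rest, 0.005 fully down (vertically). It springs back by itself; it starts to move at about 1.5 N and is fully down at about 5 N.
Mind the look-alikes: they are no part of the job. Leave any purple look-alike of the part that bears stylus_center alone. Of the things shaped like the part that bears stand_hole, the wooden one is meant.

How it is judged:
By the outcome, as a careful person would: the job done as asked, in the order asked, and still so for the second after the job is handed in, with the robot touching nothing.
It also fails if it takes over 59 s, if anything falls off the work surface, if the arm or the gripper's body presses on something with over 40 N, if the wrist force passes 120 N, or if a joint passes its speed limit or range.

## Working session

There is one attempt and no reset: what is moved stays moved. The work goes in short steps, Python scripts to look and compute and a shell command to move; the robot and the scene stay as the last step left them, time stands still between calls to the robot, and variables do not carry over. Pictures are saved under pics/ and viewed, at most 10 in all, crops included, and the job is handed in when it is done.

```bash
mkdir -p pics
cat > h.py <<'E'
import numpy as np, cv2
from station import ctrl
def ray(cam,at,m=None):
    m=m or ctrl.camera_model(cam); R=np.array(m["R"]);t=np.array(m["t"])
    u=(at[1]-m["cx"])/m["fx"]; v=(at[0]-m["cy"])/m["fy"]
    if cam=="wrist":
        r=np.hypot(u,v); s=np.sin(r)/r if r>1e-9 else 1; d=np.array([u*s,v*s,np.cos(r)])
    else: d=np.array([u,v,1.])
    d=R.T@d; return -R.T@t, d/np.linalg.norm(d)
def onz(cam,at,z,m=None):
    o,d=ray(cam,at,m); return o+d*(z-o[2])/d[2]
def tri(rs):
    A=sum(np.eye(3)-np.outer(d,d) for o,d in rs); b=sum((np.eye(3)-np.outer(d,d))@o for o,d in rs)
    X=np.linalg.solve(A,b); return X,[np.linalg.norm(np.cross(X-o,d)) for o,d in rs]
def proj(cam,X,m=None):
    m=m or ctrl.camera_model(cam); p=np.array(m["R"])@X+np.array(m["t"])
    if cam=="wrist":
        r=np.hypot(p[0],p[1]); th=np.arctan2(r,p[2]); q=p[:2]/r*th
    else: q=p[:2]/p[2]
    return [round(float(q[1]*m["fy"]+m["cy"]),1),round(float(q[0]*m["fx"]+m["cx"]),1)]
E
python3 - <<'E'
from h import *
s=ctrl.observe(); print(s["time"],s["eef_pos"],s["eef_rot"],s["width"])
for c in ["scene","side","wrist"]:
    m=ctrl.camera_model(c); im=ctrl.grab_frame(c); cv2.imwrite(f"pics/{c}0.png",im[:,:,::-1])
    print(c,"cam at",ray(c,[m["cy"],m["cx"]],m)[0].round(3),m["fx"])
    for th,z in [("stylus_center",.092),("stand_hole",.06),("reset_top",.05)]:
        for r in ctrl.pinpoint(c,th)[:5]: print(th,round(r["score"],2),np.round(r["at"],1),onz(c,r["at"],z,m).round(3))
print(ctrl.observe()["time"])
a=cv2.imread("pics/scene0.png");b=cv2.imread("pics/side0.png");w=cv2.imread("pics/wrist0.png")
E
```

```text
0.0 [ 6.49418675e-01 -6.81331345e-06  2.56858606e-01] [-2.22056838e+00 -2.22073167e+00  2.00951754e-03] 0.08818166091059902
scene cam at [0.775 0.425 0.663] 358.1478467826197
stylus_center 0.64 [166.  271.2] [ 0.377 -0.044  0.092]
stylus_center 0.62 [218.7 281.5] [0.46  0.091 0.092]
stylus_center 0.57 [194.4 253.8] [0.463 0.002 0.092]
stylus_center 0.36 [202.9 251.6] [0.482 0.019 0.092]
stand_hole 0.92 [132.2 279.3] [ 0.252 -0.161  0.06 ]
stand_hole 0.74 [202.9 248.5] [ 0.471 -0.008  0.06 ]
stand_hole 0.61 [212.  365.6] [0.285 0.171 0.06 ]
side cam at [0.235 0.712 0.775] 464.0917704298776
stylus_center 0.7 [177.9 285.7] [ 0.369 -0.031  0.092]
stylus_center 0.65 [178.6 239.4] [0.465 0.001 0.092]
stylus_center 0.61 [208.1 231.8] [0.453 0.09  0.092]
stand_hole 0.87 [159.8 346.6] [ 0.25  -0.172  0.06 ]
stand_hole 0.56 [266.8 305.9] [0.28  0.167 0.06 ]
stand_hole 0.55 [188.3 237.3] [ 0.471 -0.001  0.06 ]
wrist cam at [0.651 0.072 0.385] 297.3186396354542
stylus_center 0.67 [181.2  86.9] [ 0.464 -0.002  0.092]
stand_hole 0.89 [177.8 100.7] [ 0.465 -0.006  0.06 ]
0.6
```

View pics/scene0.png

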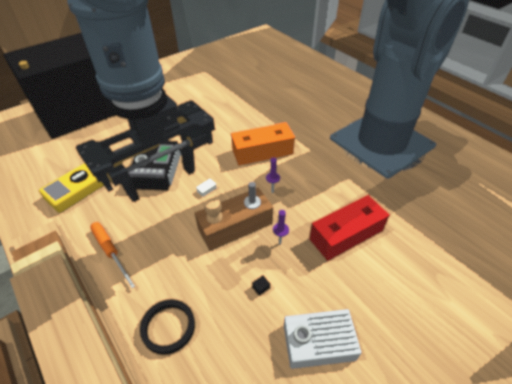

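View pics/wrist0.png

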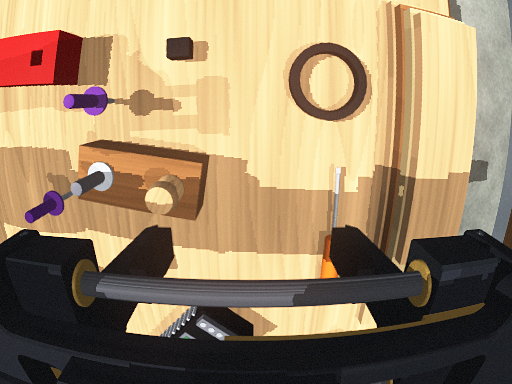

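The grey stylus is at scene (194,254) and wrist (181,87). It could be confused with the purple styluses at scene (166,271) and (218,281), wrist (100,88) and (208,44), or with the bulbous awl at scene (212,214). The wooden block is at scene (215,235), with red and orange blocks as decoys. The black controller sits under the gripper at scene (165,155), and the aluminium converter is at scene (338,322). I choose the grey stylus in the wooden block, and I'll triangulate it and check a crop.

Run:
```python
from h import *
S={"grey":([194.4,253.8],[178.6,239.4],[181.2,86.9]),"pA":([166,271.2],[177.9,285.7],[208,44]),"pB":([218.7,281.5],[208.1,231.8],[100,82])}
for k,v in S.items():
    X,e=tri([ray(c,a) for c,a in zip(["scene","side","wrist"],v)]); print(k,X.round(4),np.round(e,4))
X,e=tri([ray("scene",[202.9,248.5]),ray("side",[188.3,237.3]),ray("wrist",[177.8,100.7])]);print("hole",X,e)
for a in ([143,88],[155,209],[205,80],[219,196]): print("blk",a,onz("wrist",a,.06).round(3))
print("awl",onz("wrist",[190,162],.1))
a=cv2.imread("pics/side0.png");cv2.imwrite("pics/crop.png",cv2.resize(a[130:290,150:350],None,fx=3,fy=3,interpolation=2))
```

```text
grey [4.642e-01 2.000e-04 9.170e-02] [0.0021 0.0012 0.0019]
pA [ 0.373  -0.0455  0.0801] [0.0067 0.0017 0.0062]
pB [0.4575 0.0875 0.085 ] [0.0015 0.0036 0.0049]
hole [ 0.47016284 -0.00428679  0.06150471] [np.float64(0.002994966842688043), np.float64(0.0038918275329862732), np.float64(0.0034081700558830598)]
blk [143, 88] [0.452 0.038 0.06 ]
blk [155, 209] [0.604 0.019 0.06 ]
blk [205, 80] [ 0.427 -0.042  0.06 ]
blk [219, 196] [ 0.585 -0.057  0.06 ]
awl [ 0.55891132 -0.00976441  0.1       ]
```

View pics/crop.png

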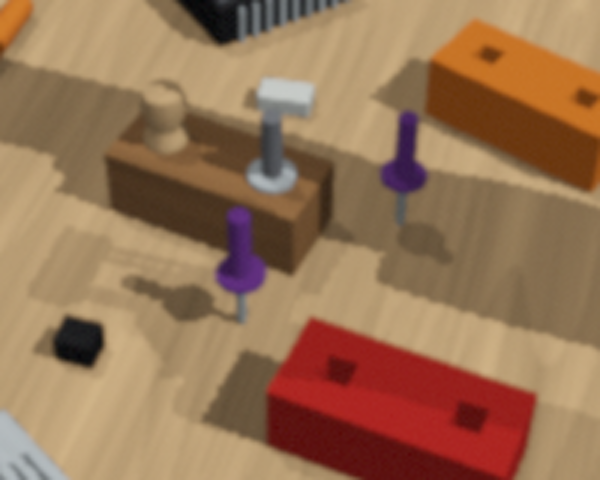

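The crop shows the grey-handled stylus with its disc resting on the wooden block at crop (275,130), the awl at (165,110), and purple styluses standing in the bench at (240,245) and (405,150). The grey one is confirmed, so I'll move above it and half-close the gripper.

```bash
python3 -m crank '[{"linear":[-0.06,0,0],"angular":[0,0,0],"claw":0},{"linear":[-0.06,0,0],"angular":[0,0,0],"claw":0},{"linear":[-0.06,0,-0.03],"angular":[0,0,0],"claw":0},{"linear":[-0.005,0,-0.02],"angular":[0,0,0],"claw":0},{"linear":[0,0,0],"angular":[0,0,0],"claw":0}]'
python3 - <<'E'
from h import *
print(ctrl.observe()["eef_pos"])
for c in ["scene","side","wrist"]:
    m=ctrl.camera_model(c); im=ctrl.grab_frame(c); cv2.imwrite(f"pics/{c}1.png",im[:,:,::-1])
    for th,z in [("stylus_center",.092),("stand_hole",.06),("reset_top",.05)]:
        for r in ctrl.pinpoint(c,th)[:5]: print(c,th,round(r["score"],2),np.round(r["at"],1),onz(c,r["at"],z,m).round(3))
w=cv2.imread("pics/wrist1.png");s=cv2.imread("pics/scene1.png")
v=np.zeros((600,800,3),np.uint8); v[:384,:512]=w; t=cv2.resize(s[90:230,60:290],None,fx=1.5,fy=1.5); v[385:385+t.shape[0],:t.shape[1]]=t
cv2.imwrite("pics/v1.png",v)
E
```

```text
time: 1.23
eef_pos: [0.468, -0.0, 0.2092]
eef_rot: [-2.22, -2.221, 0.002]
ft_force: [0.3, 0.4, 0.5]
width: 0.0445
gripper_force: 0.0
[ 4.68017671e-01 -3.22689858e-05  2.09222824e-01]
scene stylus_center 0.71 [192.3 253. ] [ 0.461 -0.004  0.092]
scene stylus_center 0.63 [219.6 281. ] [0.462 0.092 0.092]
scene stylus_center 0.56 [165.8 275.2] [ 0.369 -0.039  0.092]
scene stand_hole 0.93 [208.4 365.2] [0.278 0.164 0.06 ]
scene stand_hole 0.58 [133.4 279.5] [ 0.255 -0.157  0.06 ]
scene stand_hole 0.56 [203.1 250.9] [ 0.467 -0.004  0.06 ]
side stylus_center 0.86 [208.9 231.8] [0.452 0.093 0.092]
side stylus_center 0.65 [181.5 236.7] [0.468 0.011 0.092]
side stylus_center 0.64 [180.7 285.4] [ 0.368 -0.022  0.092]
side stand_hole 0.78 [161.5 347.4] [ 0.248 -0.166  0.06 ]
side stand_hole 0.59 [269.5 304. ] [0.283 0.175 0.06 ]
side stand_hole 0.56 [187.8 239.2] [ 0.467 -0.003  0.06 ]
wrist stylus_center 0.84 [ 85.2 239.3] [0.461 0.09  0.092]
wrist stylus_center 0.8 [232.6 153.8] [ 0.379 -0.04   0.092]
wrist stylus_center 0.73 [198.9 243.3] [ 0.464 -0.006  0.092]
wrist stand_hole 0.67 [27.6 73.3] [0.284 0.169 0.06 ]
```

View pics/v1.png

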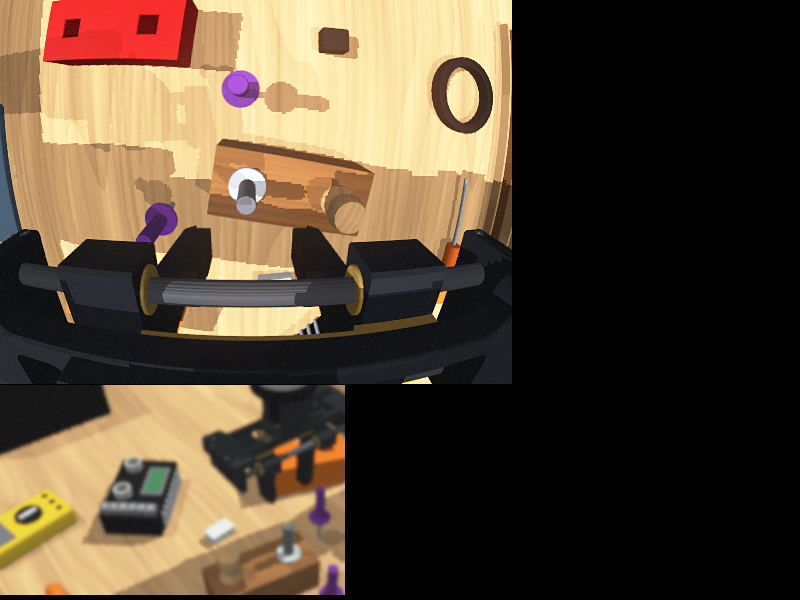

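The wrist view shows the grey stylus with its disc at (187,247) and its handle top at (205,246), plus the awl at (215,345). The controller is now clear in the scene view at about (165,152), with two collars at scene (142,149) and (159,141).

Run:
```python
from h import *
print("top",onz("wrist",[205,246],.120),"disc",onz("wrist",[187,247],.064))
r=[x for x in ctrl.silhouettes("wrist","stylus_center")]
for x in r: print(round(x["score"],2),np.round(x["at"],1),x["mask"].sum())
print(tri([ray("scene",[192.3,253]),ray("side",[181.5,236.7]),ray("wrist",[198.9,243.3])]))
for z,a in ((.059,[142,149]),(.059,[159.3,141.3])): print("collar",onz("scene",a,z))
```

```text
top [ 0.46587155 -0.00230196  0.12      ] disc [ 0.46586555 -0.0032982   0.064     ]
0.85 [189.3 245. ] 1306
0.68 [222.8 157.6] 977
0.56 [ 87.2 243.2] 1059
(array([ 0.46491414, -0.00158668,  0.08996066]), [np.float64(0.004769033310877478), np.float64(0.009431909710549743), np.float64(0.005448011474207744)])
collar [ 0.54940453 -0.34322397  0.059     ]
collar [ 0.59553951 -0.29252186  0.059     ]
```

```bash
python3 -m crank '[{"linear":[-0.0025,-0.0025,-0.05],"angular":[0,0,0],"claw":0},{"linear":[0,0,-0.045],"angular":[0,0,0],"claw":0},{"linear":[0,0,-0.016],"angular":[0,0,0],"claw":0},{"linear":[0,0,0],"angular":[0,0,0],"claw":-1},{"linear":[0,0,0],"angular":[0,0,0],"claw":-1}]' 35
python3 -m crank '[{"linear":[0,0,0],"angular":[0,0,0],"claw":-1},{"linear":[0,0,0],"angular":[0,0,0],"claw":-1}]'
```

```text
time: 2.5
eef_pos: [0.4678, -0.0024, 0.1001]
eef_rot: [2.22, 2.22, 0.003]
ft_force: [1.1, 0.2, -0.8]
width: 0.026
gripper_force: 0.0
time: 2.75
eef_pos: [0.4675, -0.0024, 0.1]
eef_rot: [2.22, 2.22, 0.003]
ft_force: [-1.7, 0.7, 7.2]
width: 0.0153
gripper_force: 35.0
```

Gripped at 35 N. Now I'll lift straight up.

```bash
python3 -m crank '[{"linear":[0,0,0.04],"angular":[0,0,0],"claw":-1},{"linear":[0,0,0.06],"angular":[0,0,0],"claw":-1},{"linear":[0,0,0.05],"angular":[0,0,0],"claw":-1},{"linear":[0.03,-0.05,0],"angular":[0,0,0],"claw":-1},{"linear":[0.03,-0.05,0],"angular":[0,0,0],"claw":-1}]'
python3 - <<'E'
from h import *
for z in (0,.059): print([onz("scene",a,z).round(3).tolist() for a in ([132,42],[95,115],[90,150],[100,100])])
for c in ["scene","wrist"]:
    m=ctrl.camera_model(c); im=ctrl.grab_frame(c); cv2.imwrite(f"pics/{c}2.png",im[:,:,::-1])
    for r in ctrl.pinpoint(c,"reset_top")[:5]: print(c,round(r["score"],2),np.round(r["at"],1),onz(c,r["at"],.05,m).round(3))
E
```

```text
time: 3.38
eef_pos: [0.5278, -0.1032, 0.2506]
eef_rot: [2.217, 2.222, 0.004]
ft_force: [0.6, 0.2, 0.1]
width: 0.0152
gripper_force: 35.0
[[0.759, -0.66, 0.0], [0.505, -0.717, 0.0], [0.398, -0.673, 0.0], [0.557, -0.719, 0.0]]
[[0.76, -0.563, 0.059], [0.529, -0.616, 0.059], [0.432, -0.575, 0.059], [0.576, -0.617, 0.059]]
```

```bash
python3 -m crank '[{"linear":[0.02,-0.06,0],"angular":[0,0,0],"claw":-1},{"linear":[0.02,-0.06,0],"angular":[0,0,0],"claw":-1},{"linear":[0.01,-0.06,0],"angular":[0,0,0],"claw":-1},{"linear":[0,-0.06,0],"angular":[0,0,0],"claw":-1},{"linear":[0,-0.04,0],"angular":[0,0,0],"claw":-1}]'
python3 -m crank '[{"linear":[0,0,0],"angular":[0,0,0],"claw":-1}]'
python3 - <<'E'
from h import *
for c in ["scene","side","wrist"]:
    m=ctrl.camera_model(c); im=ctrl.grab_frame(c); cv2.imwrite(f"pics/{c}3.png",im[:,:,::-1])
    for r in ctrl.pinpoint(c,"reset_top")[:5]: print(c,round(r["score"],2),np.round(r["at"],1),onz(c,r["at"],.05,m).round(3))
E
```

```text
time: 4.2
eef_pos: [0.5756, -0.3822, 0.2486]
eef_rot: [-2.221, -2.221, 0.0]
ft_force: [0.6, -0.3, 0.1]
width: 0.0151
gripper_force: 35.0
time: 4.32
eef_pos: [0.5747, -0.3834, 0.2484]
eef_rot: [-2.225, -2.217, 0.002]
ft_force: [0.2, 0.1, -0.2]
width: 0.0147
gripper_force: 35.0
wrist 0.62 [ 95.3 268.2] [ 0.596 -0.293  0.05 ]
```

View pics/wrist3.png

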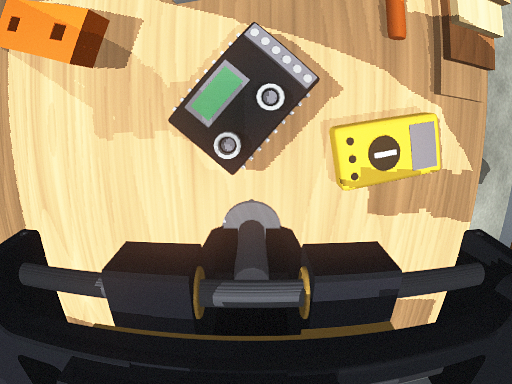

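The wrist view shows the black controller. Its terminal strip is at the upper right (55,285), the target collar beside it at (96,270), and the other button at (145,228). The stylus disc is at (212,250).

```bash
cat > meas.py <<'E'
from h import *
def collar(cam,im,at,m,rad=16):
    g=cv2.cvtColor(im,cv2.COLOR_RGB2HSV); r0,c0=int(at[0])-rad,int(at[1])-rad
    p=g[r0:r0+2*rad+1,c0:c0+2*rad+1]
    b=((p[:,:,2]>110)&(p[:,:,1]<60)).astype(np.uint8)
    cs,_=cv2.findContours(b,cv2.RETR_EXTERNAL,cv2.CHAIN_APPROX_NONE); k=max(cs,key=cv2.contourArea)
    (x,y),ax,_=cv2.fitEllipse(cv2.convexHull(k)); a=[r0+y,c0+x]
    return np.round(a,1),np.round(ax,1),onz(cam,a,.059,m).round(4)
E
python3 - <<'E'
from meas import *
im=cv2.imread("pics/wrist3.png")[:,:,::-1]; m=ctrl.camera_model("wrist")
print(collar("wrist",im,[96,270],m),collar("wrist",im,[145,228],m))
p=ctrl.observe()["eef_pos"]; print(p,ctrl.observe()["eef_rot"])
for dz in (-.036,-.040,-.090): print(dz,proj("wrist",p+[0,0,dz]))
x=cv2.resize(im[190:260,200:310,::-1],None,fx=6,fy=6,interpolation=2)
s=cv2.imread("pics/scene3.png"); 
q=proj("scene",np.array([.597,-.293,.059])); print(q); r,c=map(int,q)
y=cv2.resize(s[r-60:r+35,c-55:c+65],None,fx=5,fy=5,interpolation=2)
v=np.zeros((475+0,660+0,3),np.uint8)
cv2.imwrite("pics/y3.png",y); cv2.imwrite("pics/x3.png",x)
E
```

```text
(array([ 96.5, 270. ]), array([27.2, 28.4]), array([ 0.597 , -0.2952,  0.059 ])) (array([145.1, 226.8]), array([27. , 27.2]), array([ 0.5512, -0.3475,  0.059 ]))
[ 0.57686808 -0.37883545  0.24894456] [-2.21796600e+00 -2.22415937e+00 -1.52873528e-03]
-0.036 [230.5, 250.0]
-0.04 [227.8, 250.0]
-0.09 [202.2, 250.3]
[159.4, 140.7]
```

View pics/x3.png

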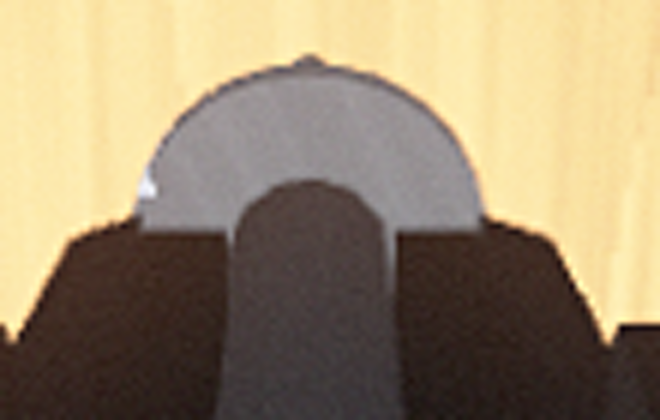

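```bash
python3 -m crank '[{"linear":[0.01,0.03,-0.03],"angular":[0,0,0],"claw":-1},{"linear":[0.01,0.03,-0.04],"angular":[0,0,0],"claw":-1},{"linear":[0,0,-0.014],"angular":[0,0,0],"claw":-1},{"linear":[0,0,0],"angular":[0,0,0],"claw":-1},{"linear":[0,0,0],"angular":[0,0,0],"claw":-1}]'
python3 - <<'E'
from meas import *
for i in range(4):
    m=ctrl.camera_model("wrist"); s=ctrl.observe(); im=ctrl.grab_frame("wrist"); p=s["eef_pos"]
    print(s["time"],p.round(4),s["eef_rot"].round(4),np.round(np.abs(s["joint_vel"]).max(),3))
    at=proj("wrist",np.array([.597,-.2945,.059]),m); print(np.round(at),[proj("wrist",p+[0,0,d],m) for d in (-.04,-.09)])
    print([(round(r["score"],2),np.round(r["at"],1),onz("wrist",r["at"],.05,m).round(4)) for r in ctrl.pinpoint("wrist","reset_top")[:2]])
cv2.imwrite("pics/wrist4.png",im[:,:,::-1]); r,c=map(int,at)
cv2.imwrite("pics/x4.png",cv2.resize(im[r-40:r+80,c-70:c+70,::-1],None,fx=5,fy=5,interpolation=2)); print(r-40,c-70)
E
```

```text
time: 5.25
eef_pos: [0.5963, -0.3229, 0.1663]
eef_rot: [2.221, 2.218, -0.0]
ft_force: [0.2, -0.0, -0.5]
width: 0.0147
gripper_force: 35.0
5.25 [ 0.5963 -0.3229  0.1663] [ 2.2214e+00  2.2178e+00 -2.0000e-04] 0.005
[161. 251.] [[227.6, 250.0], [201.9, 250.1]]
[(0.82, array([157.1, 253.2]), array([ 0.5988, -0.2926,  0.05  ]))]
5.35 [ 0.5964 -0.3227  0.1663] [2.2212e+00 2.2180e+00 4.0000e-04] 0.006
[162. 251.] [[227.6, 249.9], [201.9, 250.1]]
[(0.75, array([161.8, 251.4]), array([ 0.5975, -0.2963,  0.05  ]))]
5.45 [ 0.5963 -0.3221  0.1658] [2.2212e+00 2.2192e+00 5.0000e-04] 0.005
[163. 251.] [[227.7, 250.0], [202.0, 250.2]]
[(0.7, array([159.8, 251.1]), array([ 0.5971, -0.2938,  0.05  ]))]
5.55 [ 0.5962 -0.3216  0.1654] [2.2213e+00 2.2202e+00 4.0000e-04] 0.004
[163. 251.] [[227.8, 250.0], [202.1, 250.3]]
[(0.65, array([160.5, 253.2]), array([ 0.5986, -0.2938,  0.05  ]))]
123 181
```

View pics/x4.png

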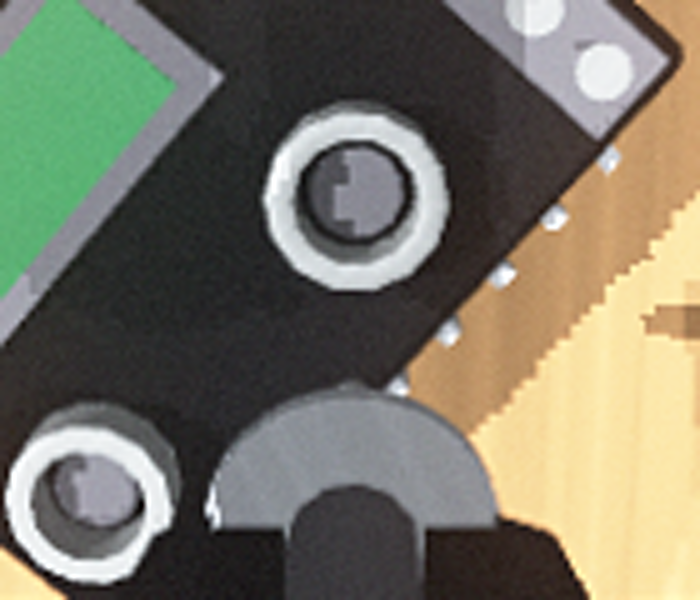

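The collar is centred at wrist (163,252), and the stylus disc and tip line up with its column at 252. The stylus is vertical. The remaining offset is about (+0.0005, +0.027). I'll move over it and check.

```bash
python3 -m crank '[{"linear":[0.0005,0.027,0],"angular":[0,0,0],"claw":-1},{"linear":[0,0,0],"angular":[0,0,0],"claw":-1},{"linear":[0,0,0],"angular":[0,0,0],"claw":-1},{"linear":[0,0,0],"angular":[0,0,0],"claw":-1}]'
python3 - <<'E'
from meas import *
s=ctrl.grab_frame("scene"); d=ctrl.grab_frame("side")
print(ctrl.observe()["eef_pos"])
o=[]
for c,im in (("scene",s),("side",d)):
    q=proj(c,np.array([.597,-.2945,.059])); print(c,q); r,k=map(int,q)
    r0=max(0,r-40);k0=min(max(0,k-40),432); o.append(cv2.resize(im[r0:r0+70,k0:k0+75,::-1],(390,364),interpolation=2)); print(r0,k0)
cv2.imwrite("pics/x5.png",np.hstack(o))
E
```

```text
time: 6.15
eef_pos: [0.5963, -0.2955, 0.1648]
eef_rot: [2.222, 2.22, -0.001]
ft_force: [-0.0, 0.2, -1.0]
width: 0.0149
gripper_force: 35.0
[ 0.5963888  -0.29506583  0.16475389]
scene [159.1, 140.4]
119 100
side [108.2, 226.1]
68 186
```

View pics/x5.png

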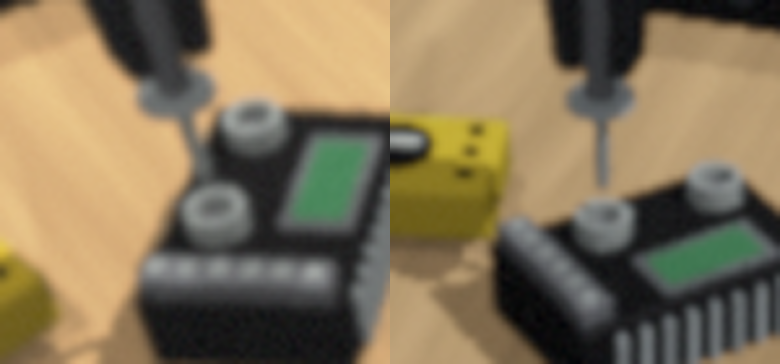

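Both views show the tip right above the collar beside the terminal strip (left at (215,205), right at (603,215)), with the shank axis pointing at its centre. Now I'll go down.

```bash
python3 -m crank '[{"linear":[0.0005,0.0005,-0.012],"angular":[0,0,0],"claw":-1},{"linear":[0,0,-0.01],"angular":[0,0,0],"claw":-1},{"linear":[0,0,0],"angular":[0,0,0],"claw":-1}]'
python3 -m crank '[{"linear":[0,0,-0.004],"angular":[0,0,0],"claw":-1},{"linear":[0,0,0],"angular":[0,0,0],"claw":-1}]'
python3 -m crank '[{"linear":[0,0,-0.003],"angular":[0,0,0],"claw":-1},{"linear":[0,0,0],"angular":[0,0,0],"claw":-1}]'
```

```text
time: 6.62
eef_pos: [0.5963, -0.2932, 0.1412]
eef_rot: [-2.22, -2.22, 0.001]
ft_force: [0.2, -0.0, -0.8]
width: 0.015
gripper_force: 35.0
time: 6.88
eef_pos: [0.5973, -0.2937, 0.139]
eef_rot: [2.221, 2.221, 0.0]
ft_force: [0.4, -0.8, 1.9]
width: 0.0151
gripper_force: 35.0
time: 7.12
eef_pos: [0.5974, -0.2938, 0.1361]
eef_rot: [2.221, 2.221, 0.0]
ft_force: [-0.5, 0.4, 3.6]
width: 0.0149
gripper_force: 35.0
```

Contact, and the spring force is rising as expected. I'll press on to the stop.

```bash
python3 -m crank '[{"linear":[0,0,-0.002],"angular":[0,0,0],"claw":-1},{"linear":[0,0,0],"angular":[0,0,0],"claw":-1}]'
python3 -m crank '[{"linear":[0,0,-0.0015],"angular":[0,0,0],"claw":-1},{"linear":[0,0,0],"angular":[0,0,0],"claw":-1}]'
```

```text
time: 7.38
eef_pos: [0.5978, -0.294, 0.135]
eef_rot: [2.22, 2.22, 0.001]
ft_force: [-1.1, 1.6, 9.0]
width: 0.0151
gripper_force: 35.0
time: 7.62
eef_pos: [0.5983, -0.2944, 0.1348]
eef_rot: [2.22, 2.219, 0.002]
ft_force: [-3.0, 1.3, 16.4]
width: 0.015
gripper_force: 35.1
```

The force rose to 16 N with no further travel at tip z of about 0.045, so the button is fully down. I'll retract and go back towards the hole.

```bash
python3 -m crank '[{"linear":[0,0,0.03],"angular":[0,0,0],"claw":-1},{"linear":[0,0,0.05],"angular":[0,0,0],"claw":-1},{"linear":[0,0,0.04],"angular":[0,0,0],"claw":-1},{"linear":[-0.026,0.05,0],"angular":[0,0,0],"claw":-1},{"linear":[-0.026,0.05,0],"angular":[0,0,0],"claw":-1}]'
python3 -m crank '[{"linear":[-0.026,0.05,0],"angular":[0,0,0],"claw":-1},{"linear":[-0.026,0.05,-0.02],"angular":[0,0,0],"claw":-1},{"linear":[-0.026,0.044,-0.03],"angular":[0,0,0],"claw":-1},{"linear":[0,0,-0.02],"angular":[0,0,0],"claw":-1},{"linear":[0,0,0],"angular":[0,0,0],"claw":-1}]'
python3 -m crank '[{"linear":[0,0,0],"angular":[0,0,0],"claw":-1},{"linear":[0,0,0],"angular":[0,0,0],"claw":-1}]'
python3 - <<'E'
from meas import *
m=ctrl.camera_model("wrist"); p=ctrl.observe()["eef_pos"]; im=ctrl.grab_frame("wrist")
print(p,[(round(r["score"],2),np.round(r["at"],1),onz("wrist",r["at"],.06,m).round(4)) for r in ctrl.pinpoint("wrist","stand_hole")])
at=proj("wrist",np.array([.4665,-.003,.06]),m); print(at,[proj("wrist",p+[0,0,d],m) for d in (-.04,-.09)])
r,c=map(int,at); print(r-50,c-70); cv2.imwrite("pics/x6.png",cv2.resize(im[r-50:r+70,c-70:c+70,::-1],None,fx=5,fy=5,interpolation=2))
E
```

```text
time: 8.25
eef_pos: [0.5444, -0.1925, 0.2523]
eef_rot: [2.222, 2.22, 0.001]
ft_force: [0.8, 0.8, -0.2]
width: 0.0148
gripper_force: 35.0
time: 8.88
eef_pos: [0.4658, -0.0492, 0.1811]
eef_rot: [-2.219, -2.221, 0.004]
ft_force: [-0.2, -0.1, 0.1]
width: 0.0149
gripper_force: 35.0
time: 9.12
eef_pos: [0.4679, -0.0502, 0.183]
eef_rot: [2.222, 2.219, 0.002]
ft_force: [0.2, -0.2, -1.2]
width: 0.015
gripper_force: 35.0
[ 0.46793824 -0.05019548  0.18303296] [(0.83, array([279.8,  68.2]), array([ 0.2558, -0.1584,  0.06  ])), (0.78, array([139.9, 245.9]), array([ 0.4643, -0.006 ,  0.06  ]))]
[136.3, 248.5] [[227.7, 250.0], [202.1, 250.2]]
86 178
```

View pics/x6.png

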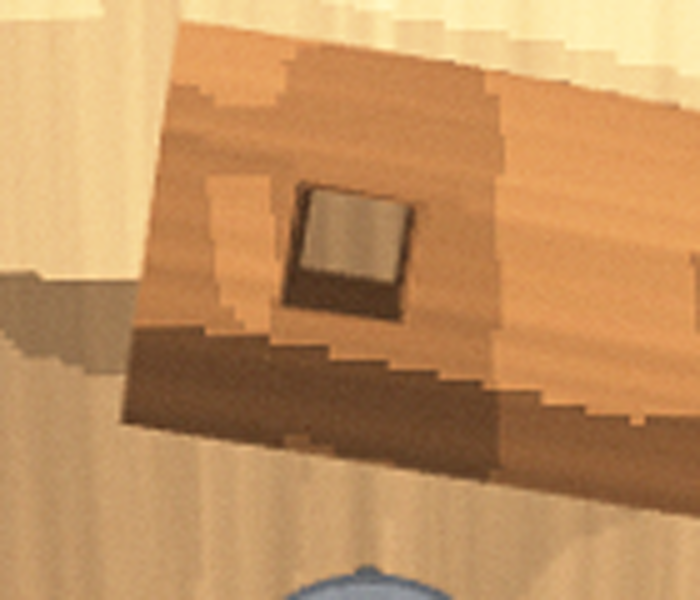

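The empty hole is at wrist (136,248), and the stylus tip at (200,252) hasn't slipped. I'll shift (-0.003, +0.047), then lower.

```bash
python3 -m crank '[{"linear":[-0.003,0.047,0],"angular":[0,0,0],"claw":-1},{"linear":[0,0,0],"angular":[0,0,0],"claw":-1},{"linear":[0,0,0],"angular":[0,0,0],"claw":-1},{"linear":[0,0,-0.02],"angular":[0,0,0],"claw":-1},{"linear":[0,0,-0.02],"angular":[0,0,0],"claw":-1}]'
python3 -m crank '[{"linear":[0,0,0],"angular":[0,0,0],"claw":-1},{"linear":[0,0,-0.02],"angular":[0,0,0],"claw":-1},{"linear":[0,0,-0.015],"angular":[0,0,0],"claw":-1},{"linear":[0,0,0],"angular":[0,0,0],"claw":-1}]'
```

```text
time: 9.85
eef_pos: [0.4646, -0.0039, 0.1421]
eef_rot: [2.223, 2.218, 0.001]
ft_force: [0.2, 0.8, -1.1]
width: 0.0149
gripper_force: 35.0
time: 10.35
eef_pos: [0.4636, -0.003, 0.1068]
eef_rot: [-2.221, -2.22, 0.002]
ft_force: [-0.3, 0.6, -0.4]
width: 0.0148
gripper_force: 35.0
```

```bash
python3 -m crank '[{"linear":[0.0015,0,-0.005],"angular":[0,0,0],"claw":-1},{"linear":[0,0,0],"angular":[0,0,0],"claw":-1},{"linear":[0,0,0],"angular":[0,0,0],"claw":-1}]'
python3 -m crank '[{"linear":[0,0,-0.002],"angular":[0,0,0],"claw":-1},{"linear":[0,0,0],"angular":[0,0,0],"claw":-1}]'
```

```text
time: 10.72
eef_pos: [0.4658, -0.0026, 0.1025]
eef_rot: [2.221, 2.221, 0.0]
ft_force: [0.1, -0.3, 0.3]
width: 0.0148
gripper_force: 35.0
time: 10.98
eef_pos: [0.4655, -0.0026, 0.1002]
eef_rot: [-2.221, -2.221, 0.0]
ft_force: [-0.1, 0.0, -1.0]
width: 0.0149
gripper_force: 35.0
```

```bash
python3 -m crank '[{"linear":[0,0,-0.001],"angular":[0,0,0],"claw":-1},{"linear":[0,0,0],"angular":[0,0,0],"claw":-1}]'
python3 -m crank '[{"linear":[0,0,0],"angular":[0,0,0],"claw":-0.3},{"linear":[0,0,0],"angular":[0,0,0],"claw":0},{"linear":[0,0,0],"angular":[0,0,0],"claw":0},{"linear":[0,0,0],"angular":[0,0,0],"claw":0}]'
```

```text
time: 11.22
eef_pos: [0.4657, -0.0026, 0.1]
eef_rot: [2.221, 2.221, 0.0]
ft_force: [-3.0, 0.2, 10.8]
width: 0.0149
gripper_force: 35.0
time: 11.72
eef_pos: [0.4656, -0.0026, 0.0992]
eef_rot: [-2.221, -2.221, 0.0]
ft_force: [0.3, 0.1, 0.0]
width: 0.0439
gripper_force: 0.0
```

The disc touched the block at 10.8 N and the stylus is released. I'll go up and check.

```bash
python3 -m crank '[{"linear":[0,0,0.03],"angular":[0,0,0],"claw":0},{"linear":[0,0,0.05],"angular":[0,0,0],"claw":0},{"linear":[0,0,0.05],"angular":[0,0,0],"claw":0},{"linear":[0,0,0.03],"angular":[0,0,0],"claw":0},{"linear":[0,0,0],"angular":[0,0,0],"claw":0}]'
python3 -m crank '[{"linear":[0,0,0],"angular":[0,0,0],"claw":0},{"linear":[0,0,0],"angular":[0,0,0],"claw":0}]'
python3 - <<'E'
from h import *
w=ctrl.grab_frame("wrist");d=ctrl.grab_frame("side")
v=np.hstack([cv2.resize(w[100:260,150:350],(400,320)),cv2.resize(d[130:290,150:350],(400,320))])
cv2.imwrite("pics/x7.png",v[:,:,::-1])
E
```

```text
time: 12.35
eef_pos: [0.467, -0.0025, 0.2613]
eef_rot: [2.219, 2.219, 0.006]
ft_force: [-0.0, -0.2, -0.3]
width: 0.0443
gripper_force: 0.0
time: 12.6
eef_pos: [0.4648, -0.0027, 0.258]
eef_rot: [-2.22, -2.22, 0.003]
ft_force: [0.6, 0.4, -1.0]
width: 0.0442
gripper_force: 0.0
```

View pics/x7.png

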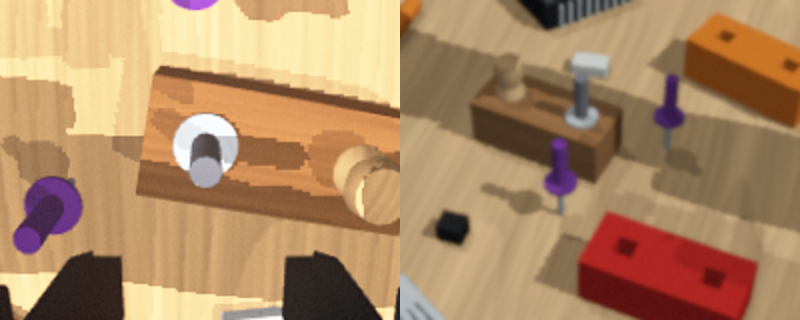

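The stylus stands upright with its disc flat on the wooden block (left view (205,150), right view (582,100)). Everything else is where it was, and the gripper is clear.

```bash
python3 -c "
from station import ctrl
print(ctrl.hand_in())"
```

```text
the job is handed in; nothing more can be done
None
```

The grey stylus pressed the button beside the terminal strip to its stop (16 N, no further travel), then went back upright in its own hole with the disc on the block, was released, and the job is handed in at about 13 s.

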